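# Fit the spare lamp cartridge in the microscope illuminator

### The job

Take the lamp cartridge with the blue handle out of the grey tray and fit it in the bayonet port on top of the red lamp house: find the slots for its two lugs without forcing it, push it in against the spring, twist it clockwise (seen from above) about a sixth of a turn, home under its notches without wrenching it against the stop, and let go, so that the spring seats it locked and upright. Handle it gently, and leave the yellow cartridge and everything else where they are.

Things in the scene. Friction and masses are not known exactly. Their poses are not given: they have to be found in the camera images.
- lamp_grip (a point): Centre of the blue handle of the cartridge to fit (loose, upright, about 0.13 kg). The handle is a bar 44 mm along x, 18 mm thick along y (grip it across this), 44 mm tall along z (up): from 24 mm below the point to 20 mm above it. The two lugs lie under its two ends. 'Height' in port_under and joint plate is that of this point above port.
- lamp: The blue cartridge: origin at the centre of its underside, 56 mm below lamp_grip, same axes. Under the handle a steel barrel of diameter 35 mm (24 to 45 mm below lamp_grip), then a white nose tapering to 25 mm at the underside. Two brass lugs along +x and -x, to 24 mm from the axis, 8 mm wide, 5 mm thick, 37 to 42 mm below lamp_grip.
- port (a point): Centre of the top face of the fixed bayonet collar (aluminium, diameter 66 mm), 94 mm above the table; z up. Bore 38.6 mm. Two opposite slots 11 mm wide. Their angle is not measured: anywhere within 0.52 rad (30 deg) to either side of this point's x axis; look from above, or turn the cartridge with its lugs resting lightly on the flange until they drop in.
- port_under (a point): Centre of the underside of the 7 mm flange, 7 mm below port. Lugs resting on the flange: height 42 mm. At 30 mm or lower they are under it and turn freely: clockwise (seen from above), 60 deg from the slots, they are centred under 3 mm deep notches 14 mm wide; rigid end stops at about 65 deg. Let up there, the spring lifts them in: height 33 mm, locked. Short of the notches: 30 or lower.
- plate (a joint): Travel of the copper spring plate in the port (m), 0 up to 0.014 pressed down. The nose meets it at height 39 mm (an unlocked cartridge stands there); it pushes up with 3 N, rising 0.55 N per mm, to a rigid bottom stop at height 25 mm (11 N). Twist at about height 27 to 28 mm. About 0.006 when locked.
- lamphouse: The red lamp house, a box 200 x 150 x 76 mm, fixed, with the collar (18 mm above its lid), stops and plate. Origin on the table under the port; x points to the back of the box, z up, as for port. The port is 70 mm behind the front panel.
- old_grip (a point): Centre of the yellow handle of the worn cartridge, a bystander of the same shape and axes, in the tray 120 mm from the blue one.
- tray: Grey open tray, 110 x 250 mm (long along its y), floor 5 mm above the table, rim 12 mm high; fixed. Both cartridges stand in it, 60 mm from its centre to either side along y; which is which varies. Origin at the centre of its underside.
- driver: Screwdriver lying in front, a bystander; origin at its middle, on the underside.
- oil: Small amber oil bottle, 28 mm wide, 70 mm tall, a bystander; origin under its centre.
- wash: White wash bottle with orange cap, 64 mm wide, 170 mm tall, a bystander; origin under its centre.
- objective: Steel objective lens standing on the table, 34 mm wide, 48 mm tall, a bystander; origin under its centre.
- dish: Clear shallow dish, 80 mm wide, 16 mm tall, a bystander; origin under its centre.
- slidebox: Blue slide box, 90 x 130 x 30 mm, a bystander; origin under its centre.
Things that resemble listed ones, but are neither listed nor needed, are in the scene too. What is shaped like the lamp but orange, pink or turquoise is not meant.

How it is judged:
By the outcome, as a careful person would: the job done as asked, in the order asked, and still so for the second after the job is handed in, with the robot touching nothing.
It also fails if it takes over 64 s, if anything falls off the work surface, if the arm or the gripper's body presses on something with over 40 N, if the wrist force passes 120 N, or if a joint passes its speed limit or range.

### The arm

A 6-joint arm with a two-finger parallel gripper is mounted at the origin on the work surface. World frame = base frame: x ahead of the robot, y to its left, z up, the work surface at z = 0. Lengths are in m, angles in rad, forces in N, time in s.
With the tool pointing down it reaches from about 0.375 to 0.825 m from the base axis. Payload 5.5 kg.
Tool frame: the origin (TCP) lies at the very end of the fingers, on their centre line; the grasp point (between the pads) lies 19 mm behind it; y points along the fingers, x is the direction in which the jaws open and shut, and the axes are right-handed (so a half turn about y gives the same grasp; the last joint's range is limited). The gripper opens to 85 mm and grips with 20 to 120 N. Pads are 22 mm wide; open, the fingers measure 114 mm over their backs; the gripper's body (76 mm by 85 mm) begins 54 mm behind the grasp point. The pads swing forward as they close: fully open they stand 13 mm farther back than shut.
Start: joints at [1.116, 0.314, -0.047, 1.21, 0, 1.571], TCP at [0.264, 0.539, 0.197] pointing down, gripper open.
Joint ranges: [-2.67, 2.67], [-0.69, 1.73], [-1.03, 1.25], [-2.08, 2.16], [-1.42, 1.45], [-3.14, 3.14]. Speed limits (rad/s): [2.39, 2.39, 3.01, 3.14, 3.14, 3.14].

### API

Orientations are given as a unit quaternion [w, x, y, z].
In Python, from rig import env gives the robot as it stands.
- The arm moves only by the tool carry_out, never from a script. Its argument "plan" is a list that holds one entry, the list of rows, each a list of 4 numbers: the shift along the tool's x, y, z in m, then the turn about the tool's y in rad. A call has exactly 8 rows; each row is the pose to reach, as a shift and turn from the pose measured when the call began, along the tool's axes at that moment; what a row does not reach only later rows make up. A row lasts 1/8 s, in which the tool goes at most 62.5 mm and 10.7 degrees, less where a joint would pass 70% of its speed; a pose out of reach is approached as far as the arm can. A call with a gripper value outside its range is refused whole. "jaw" is the closure in counts, from 0 (fully open) to 255 (shut), set as the call begins (left out, the last holds). The fingers move at their own pace and stop on an object; the grip force is fixed at half the most. Time passes only in rows, so rows that repeat a pose let the fingers close, or fill a call up. It gives the time, the measured TCP pose, the force and the opening at its end, in the units of the state.
- env.state(): the state, without advancing time (a new reading comes with each control period).
- env.camera(name): name is "side" or "top"; returns a dict with "image" (480x640x3 uint8, blue, green, red), "vfov" (degrees; the focal length in pixels is half the picture's height over the tangent of half this angle, whatever the lens; pixels are square), "cx", "cy" (the principal point, pixels), "k1" (the pictures are not rectified: a ray, as slopes to the right and down, at radius r is drawn at 1 + k1 r^2 times it, then the intrinsics apply), "rvec" (rotation vector, rad) and "tvec" (3), from world to camera coordinates, as OpenCV has them. Camera axes: x right, y down, z forward; pixel columns grow to the right and rows downward; lengths in m; the calibration is good to about 2 mm. A picture is of the moment at which its call begins. There is no depth.
- env.hand_in(): hands the job in, once; it reports no verdict.
The state is a dict: "t": time; "q": joint angles; "joint_vel": joint speeds; "joint_torque": joint torques, N m; "tool_pos": TCP position; "orientation": TCP orientation; "force": force on the tool from outside, world axes, zero at the start; "ft_torque": the same for the moment, N m; "width": opening from 0.0 (shut) to 1.0 (fully open).
Only numpy, scipy, OpenCV 4.12 (cv2) and the standard library are available. Lean on these libraries where they do the work, as an engineer would, in place of code of your own. Each camera call takes 0.05 s, during which the arm holds its last target.

## Working session

There is one attempt and no reset: what is moved stays moved. The work goes in short steps, Python scripts to look and compute and a tool call to move; the robot and the scene stay as the last step left them, time stands still between calls to the robot, and variables do not carry over. Pictures are saved under pics/ and viewed, and the job is handed in when it is done.

Besides the shell and the picture viewer there is one more tool, called after "Emit:" in YAML: its name, and indented under it one key for each argument. carry_out: Moves the arm, as the interface text tells. Its arguments: {"type":"object","properties":{"plan":{"type":"array"},"jaw":{"type":"number"}},"required":["plan"]}

```bash
mkdir -p pics; ls
cat > h.py <<'E'
import numpy as np,cv2,sys
from scipy.spatial.transform import Rotation as R
def snap(env,n,f):
    c=env.camera(n); cv2.imwrite(f,c['image']); 
    np.save(f.replace('.png','.npy'),c,allow_pickle=True); return c
def load(f): return np.load(f,allow_pickle=True).item()
def K(c):
    f=240/np.tan(np.radians(c['vfov'])/2); return f
def ray(c,u,v):
    f=K(c); d=np.array([(u-c['cx'])/f,(v-c['cy'])/f]); s=d.copy()
    for _ in range(30): s=d/(1+c['k1']*(s@s))
    Rm=cv2.Rodrigues(np.array(c['rvec'],float))[0]; t=np.array(c['tvec'],float).ravel()
    return -Rm.T@t, Rm.T@np.array([s[0],s[1],1])
def onz(c,u,v,z):
    o,d=ray(c,u,v); return o+d*(z-o[2])/d[2]
def proj(c,p):
    f=K(c);Rm=cv2.Rodrigues(np.array(c['rvec'],float))[0]; q=Rm@np.array(p,float)+np.array(c['tvec'],float).ravel()
    s=q[:2]/q[2]; s=s*(1+c['k1']*(s@s)); return s*f+[c['cx'],c['cy']]
E
python3 - <<'E'
from rig import env
from h import *
s=env.state(); print({k:np.round(v,3) for k,v in s.items()})
for n in('top','side'):
    c=snap(env,n,f'pics/{n}0.png'); print(n,{k:np.round(v,4) for k,v in c.items() if k!='image'}); print(ray(c,320,240))
E
```

```text
pics
{'t': np.float64(0.0), 'q': array([ 1.116,  0.314, -0.048,  1.21 ,  0.   ,  1.571]), 'joint_vel': array([ 0.   ,  0.   , -0.001,  0.001, -0.001, -0.001]), 'joint_torque': array([-4.0000e-03, -5.3959e+01,  3.3975e+01,  1.9000e-02, -0.0000e+00,
        0.0000e+00]), 'tool_pos': array([0.263, 0.538, 0.196]), 'orientation': array([-0.6  ,  0.6  ,  0.374, -0.375]), 'force': array([-0.33 ,  0.431,  0.708]), 'ft_torque': array([-0.001, -0.01 , -0.002]), 'width': np.float64(0.997)}
top {'vfov': np.float64(50.0653), 'cx': np.float64(319.0288), 'cy': np.float64(245.2038), 'k1': np.float64(-0.1406), 'rvec': array([ 2.0853, -2.142 ,  0.1876]), 'tvec': array([0.072 , 0.58  , 1.0217])}
(array([0.37579453, 0.04307601, 1.11463254]), array([ 0.20088294,  0.01020483, -0.97961626]))
side {'vfov': np.float64(55.9061), 'cx': np.float64(321.8844), 'cy': np.float64(245.1992), 'k1': np.float64(0.036), 'rvec': array([ 2.125 , -0.2848,  0.127 ]), 'tvec': array([-0.5438,  0.2089,  0.7468])}
(array([ 0.40757051, -0.63916361,  0.56787837]), array([ 0.1992817 ,  0.82411718, -0.53034629]))
```

View pics/top0.png

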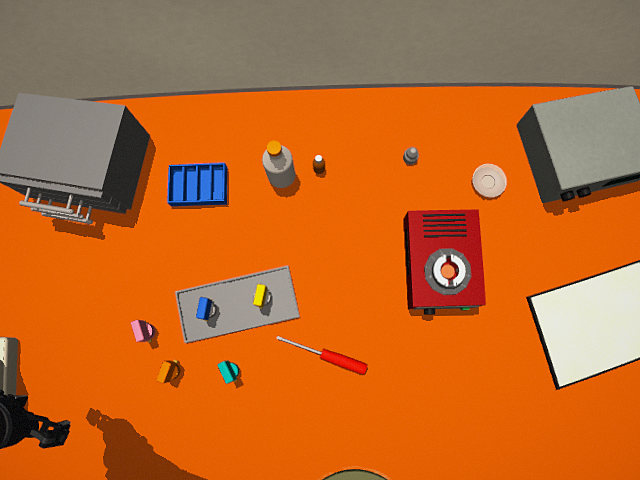

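View pics/side0.png

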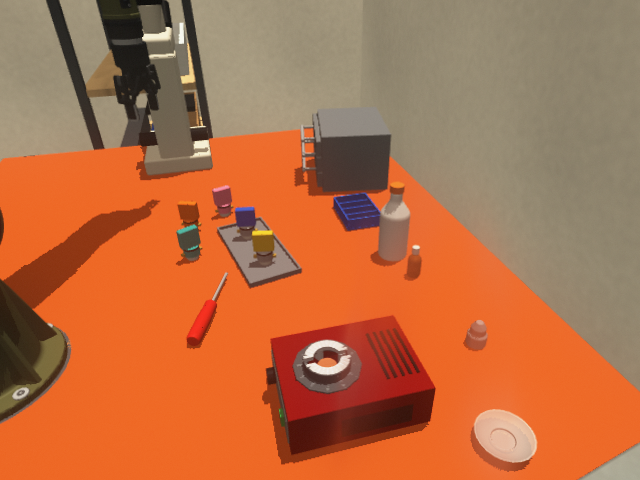

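The top view shows the blue cartridge at about (205,308), the yellow one at (261,295) and the port at (448,271). I'll zoom in on these.

Run:
```python
from h import *
t=cv2.imread('pics/top0.png'); s=cv2.imread('pics/side0.png')
z=lambda im,x,y,w,k:cv2.resize(im[y:y+w,x:x+w],None,fx=k,fy=k,interpolation=cv2.INTER_CUBIC)
a=z(t,170,265,65,6)[:390]; b=z(t,415,238,65,6)
c=np.hstack([a,b]); cv2.imwrite('pics/z0.png',c)
a=z(s,215,190,65,6); b=z(s,292,330,65,6); cv2.imwrite('pics/z1.png',np.hstack([a,b]))
```

```text
(no output)
```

View pics/z0.png

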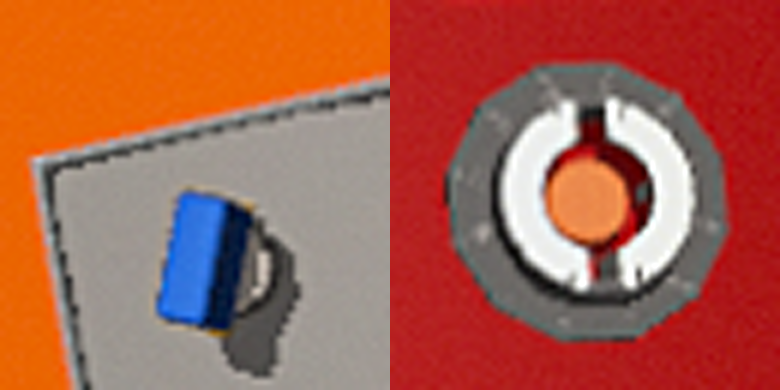

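View pics/z1.png

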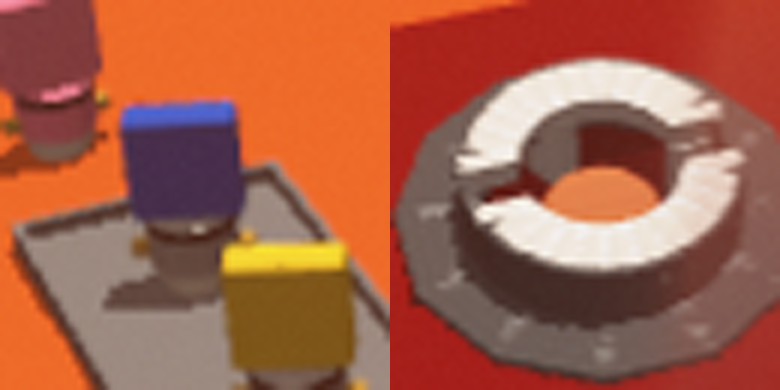

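```bash
cat > meas.py <<'E'
from h import *
def port(c,box):
    im=c['image'].astype(int); x,y,w=box
    k=8; sub=cv2.resize(c['image'][y:y+w,x:x+w],None,fx=k,fy=k,interpolation=cv2.INTER_CUBIC).astype(int)
    m=(sub.min(2)>165).astype(np.uint8)
    cs,_=cv2.findContours(m,cv2.RETR_EXTERNAL,cv2.CHAIN_APPROX_NONE)
    cs=[q for q in cs if cv2.contourArea(q)>1500]
    pts=np.vstack(cs)[:,0,:]
    h=cv2.convexHull(pts)[:,0,:]
    W=np.array([onz(c,(p[0]+.5)/k-.5+x,(p[1]+.5)/k-.5+y,.094) for p in h])[:,:2]
    from scipy.optimize import least_squares
    r=least_squares(lambda q:np.hypot(*(W-q[:2]).T)-q[2],[*W.mean(0),.033],loss='soft_l1',f_scale=.0005)
    ctr=r.x[:2]; print('port',np.round(ctr,4),'R',round(r.x[2],4),'rms',np.sqrt(np.mean(r.fun**2)),len(cs))
    # sample annulus
    for rad in (.0225,.025,.0275,.030):
        th=np.radians(np.arange(-180,180,.5)); v=[]
        for a in th:
            u=proj(c,[ctr[0]+rad*np.cos(a),ctr[1]+rad*np.sin(a),.094])
            qx=(u[0]-x+.5)*k-.5; qy=(u[1]-y+.5)*k-.5
            v.append(cv2.remap(sub.min(2).astype(np.float32),np.float32([[qx]]),np.float32([[qy]]),1)[0,0])
        v=np.array(v)<150; d=np.where(np.diff(np.r_[v[-1],v].astype(int)))[0]
        print(rad,[round(float(np.degrees(th[i])),1) for i in d],'start',v[0])
    return ctr
def handle(c,lo,hi,z,box):
    x,y,w=box;k=8
    sub=cv2.resize(c['image'][y:y+w,x:x+w],None,fx=k,fy=k,interpolation=cv2.INTER_CUBIC)
    m=cv2.inRange(cv2.cvtColor(sub,cv2.COLOR_BGR2HSV),lo,hi)
    cs,_=cv2.findContours(m,cv2.RETR_EXTERNAL,cv2.CHAIN_APPROX_NONE); q=max(cs,key=cv2.contourArea)[:,0,:]
    W=np.array([onz(c,(p[0]+.5)/k-.5+x,(p[1]+.5)/k-.5+y,z)[:2] for p in q])
    r=cv2.minAreaRect((W*1e4).astype(np.float32)); 
    print('rect ctr',np.round(np.array(r[0])/1e4,4),'size mm',np.round(np.array(r[1])/10,1),'ang',r[2])
E
python3 - <<'E'
from meas import *
t=load('pics/top0.npy');s=load('pics/side0.npy')
port(t,(415,238,65)); port(s,(292,330,75))
im=cv2.cvtColor(t['image'],cv2.COLOR_BGR2HSV)
print(im[308,196:216].tolist())
for vmin in(150,180,200):handle(t,(100,80,vmin),(130,255,255),.081,(180,285,50))
handle(t,(20,80,200),(35,255,255),.081,(240,275,50))
im=cv2.cvtColor(s['image'],cv2.COLOR_BGR2HSV); print(im[205:215,245].tolist())
for vmin in(150,180,):handle(s,(100,80,vmin),(130,255,255),.081,(225,195,50))
# tray
def tray(c):
  for p in [(177,290),(289,266),(299,318),(187,342)]: print(np.round(onz(c,*p,.012),4))
tray(t)
for p in [(405,211),(478,210),(485,305),(411,308)]: print('box',np.round(onz(t,*p,.076),4))
E
```

```text
port [ 0.5164 -0.205 ] R 0.0328 rms 0.00034682620881123144 2
0.0225 [-166.5, -11.5, 15.0, 168.0] start True
0.025 [-167.0, -10.0, 14.0, 169.0] start True
0.0275 [-167.5, -9.5, 12.5, 170.5] start True
0.03 [-169.0, -158.5, -154.5, -8.5, 10.5, 171.5] start True
port [ 0.5179 -0.2026] R 0.0322 rms 0.0003404699142007323 2
0.0225 [-164.0, -13.0, 15.5, 168.0] start True
0.025 [-165.0, -12.0, 14.0, 169.0] start True
0.0275 [-166.5, -12.0, 13.0, 170.0] start True
0.03 [-168.5, -23.0, -19.5, -9.5, 12.5, 21.0, 24.0, 158.5, 161.0, 171.0] start True
[[18, 37, 159], [132, 31, 123], [108, 231, 219], [108, 205, 225], [108, 200, 223], [108, 201, 221], [109, 195, 224], [108, 196, 229], [109, 193, 232], [109, 207, 161], [110, 203, 59], [110, 199, 55], [108, 251, 57], [109, 246, 57], [118, 46, 72], [9, 17, 104], [15, 31, 99], [16, 29, 199], [14, 28, 176], [9, 26, 68]]
rect ctr [0.4553 0.2983] size mm [17.3 43.4] ang 79.37523651123047
rect ctr [0.4552 0.2985] size mm [16.1 42. ] ang 79.57728576660156
rect ctr [0.4551 0.2984] size mm [14.9 40.9] ang 79.35247039794922
rect ctr [0.4797 0.181 ] size mm [17.6 42.9] ang 77.1521224975586
[[10, 209, 239], [6, 171, 224], [140, 86, 154], [116, 151, 202], [116, 147, 198], [120, 131, 160], [138, 110, 86], [147, 99, 75], [147, 97, 76], [146, 103, 77]]
rect ctr [0.4576 0.2984] size mm [15.9 41.4] ang 79.37732696533203
rect ctr [0.4572 0.2991] size mm [13.  40.5] ang 80.97539520263672
[0.4995 0.3699 0.012 ]
[0.5462 0.1234 0.012 ]
[0.4333 0.1037 0.012 ]
[0.3866 0.3459 0.012 ]
box [ 0.6456 -0.1252  0.076 ]
box [ 0.6438 -0.2804  0.076 ]
box [ 0.4443 -0.2786  0.076 ]
box [ 0.4435 -0.1262  0.076 ]
```

```bash
cat > go.py <<'E'
from h import *
from rig import env
def go(x,y,z,yaw=None):
    s=env.state(); q=np.array(s['orientation']); M=R.from_quat(np.r_[q[1:],q[0]]).as_matrix(); p=np.array(s['tool_pos'])
    d=M.T@(np.array([x,y,z])-p)
    a=np.degrees(np.arctan2(M[1,0],M[0,0]))
    print('t',round(float(s['t']),2),'pos',np.round(p,4),'toolx yaw',round(a,2),'tooly',np.round(M[:,1],3),'F',np.round(s['force'],1),'T',np.round(s['ft_torque'],2),'w',round(float(s['width']),3),'q',np.round(s['q'],2))
    print('shift',np.round(d,4), end=' ')
    if yaw is not None:
        e=(yaw-a+90)%180-90; print('turn about tool y (rad)',round(-np.radians(e),4),'deg world',round(e,2))
if __name__=='__main__': go(*map(float,sys.argv[1:]))
E
python3 go.py 0.456 0.2985 0.16 79.4; python3 go.py 0.456 0.2985 0.046 79.4
```

```text
t 0.1 pos [0.2633 0.5385 0.1962] toolx yaw 63.94 tooly [-0.001 -0.001 -1.   ] F [-0.3  0.9 -0.2] T [ 0.   -0.03  0.02] w 1.002 q [ 1.12  0.31 -0.05  1.21  0.    1.57]
shift [-0.1309  0.0364 -0.2785] turn about tool y (rad) -0.2698 deg world 15.46
t 0.1 pos [0.2633 0.5385 0.1962] toolx yaw 63.94 tooly [-0.001 -0.001 -1.   ] F [-0.3  0.9 -0.2] T [ 0.   -0.03  0.02] w 1.002 q [ 1.12  0.31 -0.05  1.21  0.    1.57]
shift [-0.1307  0.1504 -0.2785] turn about tool y (rad) -0.2698 deg world 15.46
```

Emit:
carry_out:
  plan:
    - [[-0.016,0.005,-0.035,-0.035],[-0.033,0.009,-0.07,-0.07],[-0.052,0.014,-0.112,-0.11],[-0.072,0.02,-0.154,-0.15],[-0.092,0.026,-0.196,-0.19],[-0.11,0.03,-0.235,-0.23],[-0.123,0.034,-0.263,-0.26],[-0.131,0.036,-0.2785,-0.27]]
  jaw: 0

```text
t: 1.1
tool_pos: [0.4565, 0.2968, 0.1598]
orientation: [-0.544, 0.545, 0.451, -0.452]
force: [0.4, 0.0, -0.5]
width: 0.998
```

```bash
python3 - <<'E'
from meas import *
from go import *
t=snap(env,'top','pics/top1.png');snap(env,'side','pics/side1.png')
E
python3 go.py 0.456 0.2985 0.046 79.4
```

```text
t 1.2 pos [0.4564 0.2968 0.1598] toolx yaw 79.26 tooly [-0.002 -0.002 -1.   ] F [0.6 0.3 0.4] T [-0.01  0.01  0.02] w 0.999 q [ 0.58  0.23 -0.24  1.1  -0.    0.76]
shift [0.0019 0.1138 0.0006] turn about tool y (rad) -0.0024 deg world 0.14
```

View pics/side1.png

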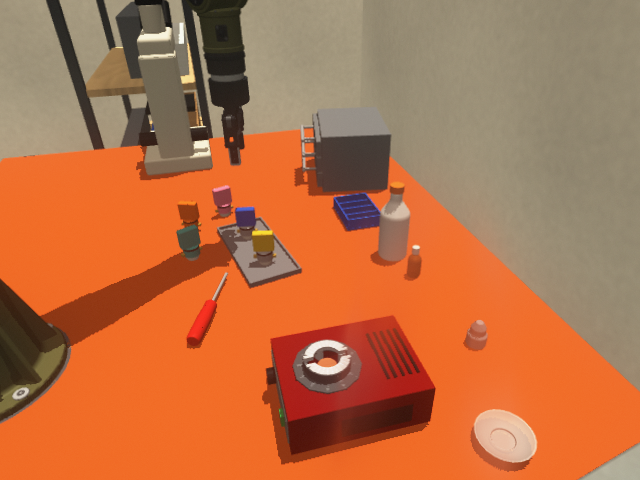

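The gripper appears at (235,160), above and a little left of the blue handle at (246,218). I'll check where the TCP should project.

Run:
```python
from h import *
for n in('top','side'):
    c=load(f'pics/{n}1.npy'); print(n,proj(c,[.4564,.2968,.1598]),proj(c,[.456,.2985,.081]))
t=cv2.imread('pics/top1.png')[230:360,140:270]; s=cv2.imread('pics/side1.png')[90:240,170:300]
cv2.imwrite('pics/z2.png',np.hstack([cv2.resize(t,(390,450)),cv2.resize(s,(390,450))]))
```

```text
top [191.92013923 303.72382264] [201.15435149 307.01889225]
side [239.69439108 177.20463921] [243.57329289 208.66239727]
```

View pics/z2.png

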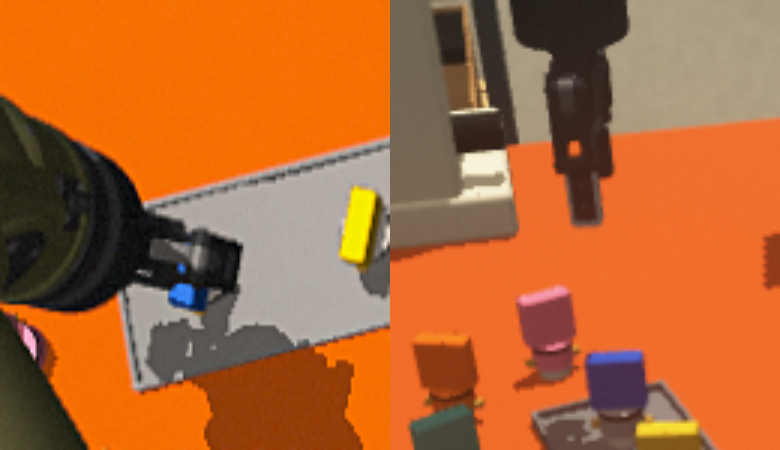

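Emit:
carry_out:
  plan:
    - [[0.001,0.02,0,-0.002],[0.0018,0.045,0,-0.002],[0.0018,0.065,0,-0.002],[0.0018,0.082,0,-0.002],[0.0018,0.097,0,-0.002],[0.0018,0.108,0,-0.002],[0.0018,0.115,0,-0.002],[0.0018,0.115,0,-0.002]]
  jaw: 100

```text
t: 2.2
tool_pos: [0.4563, 0.2982, 0.0444]
orientation: [-0.544, 0.544, 0.45, -0.453]
force: [-0.7, -0.4, 1.0]
width: 0.613
```

```bash
python3 - <<'E'
from meas import *
from go import *
snap(env,'side','pics/side2.png')
t=cv2.imread('pics/side2.png')[120:270,170:300]
cv2.imwrite('pics/z3.png',cv2.resize(t,(520,600)))
E
python3 go.py 0.456 0.2985 0.046 79.4
```

```text
t 2.25 pos [0.4567 0.2984 0.0449] toolx yaw 79.37 tooly [-0.001 -0.002 -1.   ] F [-0.3  0.1 -0.7] T [-0.01 -0.04 -0.04] w 0.605 q [ 0.58  0.32 -0.4   0.85 -0.    0.77]
shift [-0.     -0.0011  0.0007] turn about tool y (rad) -0.0005 deg world 0.03
```

View pics/z3.png

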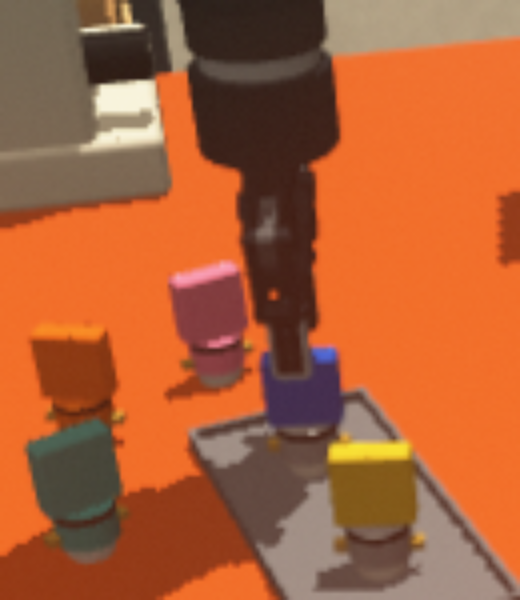

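Run:
```python
from h import *
c=load('pics/side2.npy'); d=np.array([-.184,-.983,0]); e=np.array([.983,-.184,0])
P=np.array([.4567,.2984,.06])
f=lambda p:np.round((proj(c,p)-[170,120])*4)
print('finger tip at',f(P+d*.026+[0,0,-.005]),f(P+d*.03+e*.011+[0,0,-.005]),f(P+d*.03-e*.011+[0,0,-.005]))
print('handle bottom/top corners',f(P+d*.009+e*.022+[0,0,-.024]),f(P+d*.009-e*.022+[0,0,-.024]),f(P+d*.009+e*.022+[0,0,.02]),f(P+d*.009-e*.022+[0,0,.02]))
```

```text
finger tip at [297. 416.] [316. 419.] [277. 421.]
handle bottom/top corners [341. 428.] [265. 432.] [333. 362.] [256. 365.]
```

Run:
```python
from h import *
c=load('pics/side2.npy'); d=np.array([-.184,-.983,0]); e=np.array([.983,-.184,0])
im=c['image'][175:245,220:275]; k=10
im=cv2.resize(im,None,fx=k,fy=k,interpolation=cv2.INTER_NEAREST)
P=np.array([.4567,.2984,.0449])
f=lambda p:tuple(int(v) for v in np.round((proj(c,p)-[220,175]+.5)*k))
for s,col in((1,(0,255,0)),(-1,(0,255,255))):
  for w in(.026,.035):
    for z in(0,.02): cv2.circle(im,f(P+s*d*w+[0,0,z]),4,col,-1)
im=np.clip(im.astype(float)*1.6,0,255).astype(np.uint8)
cv2.imwrite('pics/z4.png',im[:600])
```

```text
(no output)
```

View pics/z4.png

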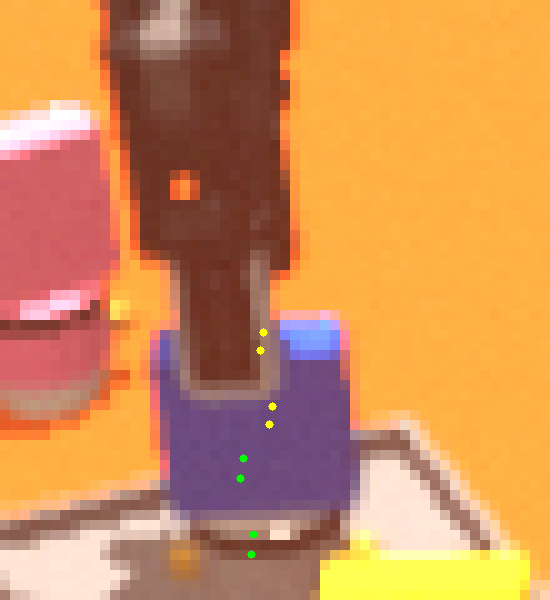

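Run:
```python
from meas import *
from go import *
c=snap(env,'top','pics/top2.png'); d=np.array([-.184,-.983,0])
im=c['image'][270:340,160:240]; k=9
im=cv2.resize(im,None,fx=k,fy=k,interpolation=cv2.INTER_NEAREST)
P=np.array([.4567,.2984,.0449])
f=lambda p:tuple(int(v) for v in np.round((proj(c,p)-[160,270]+.5)*k))
im=np.clip(im.astype(float)*1.6,0,255).astype(np.uint8)
for s,col in((1,(0,255,0)),(-1,(0,255,255))):
  for w in(.026,.035):
    for z in(0.01,.035): cv2.circle(im,f(P+s*d*w+[0,0,z]),4,col,-1)
cv2.imwrite('pics/z5.png',im[:600])
```

```text
(no output)
```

View pics/z5.png

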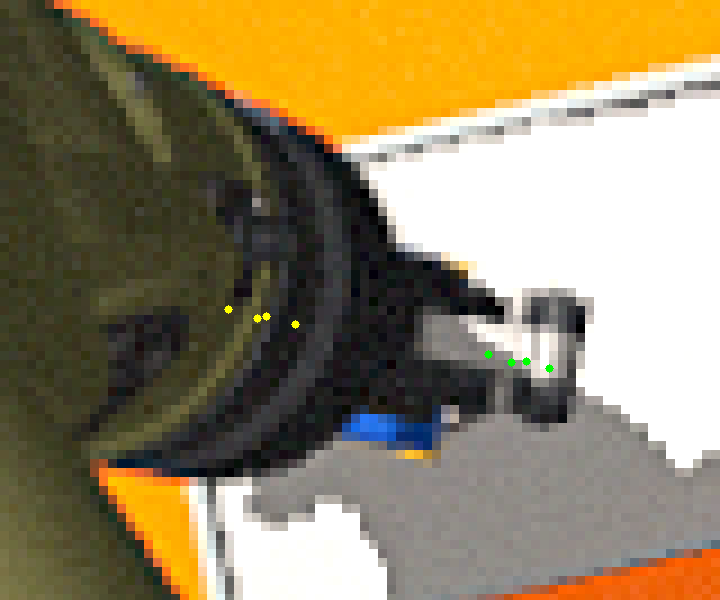

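Run:
```python
from h import *
c=load('pics/side0.npy')
P=np.array([.2633,.5385,.1962]); d=np.array([np.cos(np.radians(63.9)),np.sin(np.radians(63.9)),0])
for s in(1,-1):
  for z in (0,.013): print(s,z,proj(c,P+s*d*.048+[0,0,z]))
k=6
im=cv2.resize(c['image'][20:120,90:190],None,fx=k,fy=k,interpolation=cv2.INTER_CUBIC)
im=np.clip(im.astype(float)*1.8,0,255).astype(np.uint8)
for s in(1,-1):
  for z in (0,.013):cv2.circle(im,tuple(int(v) for v in (proj(c,P+s*d*.048+[0,0,z])-[90,20])*k),4,(0,255,0),-1)
cv2.imwrite('pics/z6.png',im)
```

```text
1 0 [159.08854189 128.29704789]
1 0.013 [157.96006277 123.29042991]
-1 0 [139.26888086 141.07904976]
-1 0.013 [137.92667045 135.79304975]
```

View pics/z6.png

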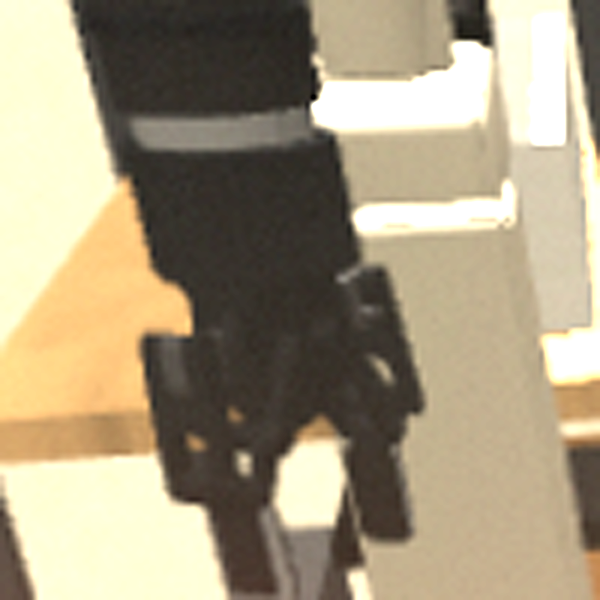

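Run:
```python
from h import *
P=np.array([.4567,.2984,.0449])
for n in('top','side'):
  c=load(f'pics/{n}2.npy'); im=c['image'].copy()
  im=np.clip(im.astype(float)*1.6,0,255).astype(np.uint8)
  for z in np.arange(0,.31,.05): 
    u=tuple(int(round(v)) for v in proj(c,P+[0,0,z])); cv2.circle(im,u,1,(0,255,0),-1)
  x0,y0=(60,200) if n=='top' else (150,30)
  cv2.imwrite(f'pics/a_{n}.png',cv2.resize(im[y0:y0+200,x0:x0+200],(400,400),interpolation=0))
cv2.imwrite('pics/z7.png',np.hstack([cv2.imread('pics/a_top.png'),cv2.imread('pics/a_side.png')]))
```

```text
(no output)
```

View pics/z7.png

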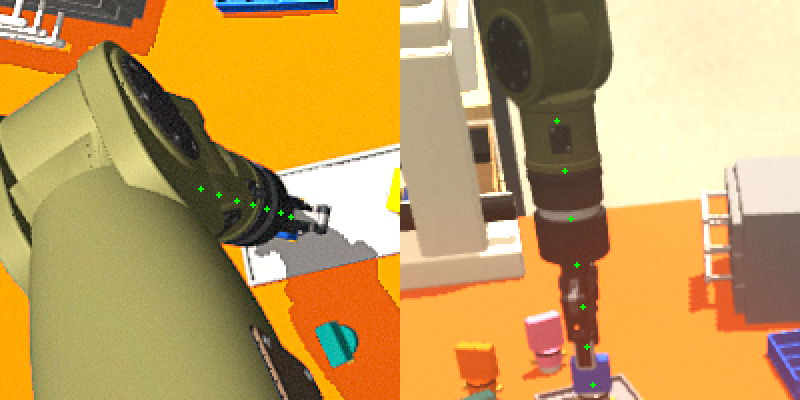

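Run:
```python
from h import *
c=load('pics/top2.npy')
a=cv2.resize(c['image'][290:325,195:235],None,fx=10,fy=10,interpolation=0)
c1=load('pics/top1.npy')
b=cv2.resize(c1['image'][290:325,185:225],None,fx=10,fy=10,interpolation=0)
cv2.imwrite('pics/z8.png',np.hstack([a,b])[:, :800])
def tri(c,u,s,v):
    o1,d1=ray(c,*u);o2,d2=ray(s,*v); d1/=np.linalg.norm(d1);d2/=np.linalg.norm(d2)
    A=np.c_[d1,-d2]; k=np.linalg.lstsq(A,o2-o1,rcond=None)[0]; p,q=o1+k[0]*d1,o2+k[1]*d2
    return (p+q)/2,np.linalg.norm(p-q)
s=load('pics/side2.npy')
print(tri(c,(224.5,310),s,(240,202)),tri(c,(224.5,310),s,(240,190)))
```

```text
(array([0.44657004, 0.24106829, 0.12766492]), np.float64(0.0016496168195522492)) (array([0.44699703, 0.23495335, 0.15806978]), np.float64(0.006801376147867407))
```

View pics/z8.png

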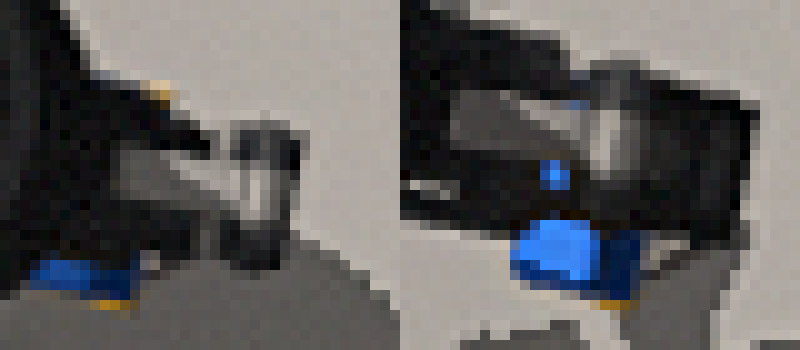

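The side view puts the fingertip at about (244,215), which works out near z≈0.077, while the TCP reads 0.045. Going 20 mm lower is safe whichever is right: the fingers stay clear of the floor and the gripper body clear of the handle. I'll lower it and look again.

Emit:
carry_out:
  plan:
    - [[0,0.003,0,0],[0,0.006,0,0],[0,0.009,0,0],[0,0.012,0,0],[0,0.015,0,0],[0,0.018,0,0],[0,0.02,0,0],[0,0.02,0,0]]

```text
t: 3.3
tool_pos: [0.4568, 0.2984, 0.025]
orientation: [-0.544, 0.544, 0.451, -0.452]
force: [-0.6, -0.2, 0.4]
width: 0.61
```

```bash
cat > zs.py <<'E'
from meas import *
from go import *
n,x0,y0,w,h,k,f=sys.argv[1],*map(int,sys.argv[2:7]),sys.argv[7]
c=snap(env,n,f'pics/{f}.png'); im=c['image'][y0:y0+h,x0:x0+w]
im=np.clip(im.astype(float)*1.4,0,255).astype(np.uint8)
cv2.imwrite(f'pics/{f}_z.png',cv2.resize(im,None,fx=k,fy=k,interpolation=0))
E
python3 zs.py side 210 165 70 80 7 side3; python3 go.py 0.456 0.2985 0.046 79.4
```

```text
t 3.35 pos [0.4568 0.2984 0.0251] toolx yaw 79.37 tooly [-0.001 -0.002 -1.   ] F [ 0.4  0.4 -0.4] T [-0.01  0.02  0.02] w 0.607 q [ 0.58  0.35 -0.42  0.81 -0.    0.76]
shift [-0.0001 -0.0209  0.0008] turn about tool y (rad) -0.0005 deg world 0.03
```

View pics/side3_z.png

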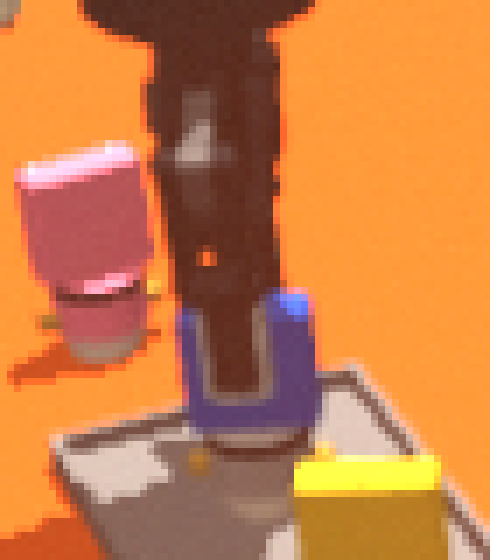

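The finger now covers most of the handle face, with the tip about 8 mm above its lower edge. I'll close here.

Emit:
carry_out:
  plan:
    - [[0,0,0,0],[0,0,0,0],[0,0,0,0],[0,0,0,0],[0,0,0,0],[0,0,0,0],[0,0,0,0],[0,0,0,0]]
  jaw: 255

```text
t: 4.35
tool_pos: [0.4572, 0.2987, 0.0254]
orientation: [-0.544, 0.544, 0.451, -0.452]
force: [1.3, 0.9, 4.9]
width: 0.192
```

```bash
python3 zs.py side 210 165 70 80 7 side4; python3 go.py 0.456 0.2985 0.046 79.4
```

```text
t 4.4 pos [0.4571 0.2987 0.0254] toolx yaw 79.37 tooly [-0.001 -0.002 -1.   ] F [0.2 0.2 5.7] T [ 0.08 -0.06  0.04] w 0.192 q [ 0.58  0.34 -0.42  0.81 -0.    0.76]
shift [-0.0004 -0.0206  0.0011] turn about tool y (rad) -0.0005 deg world 0.03
```

View pics/side4_z.png

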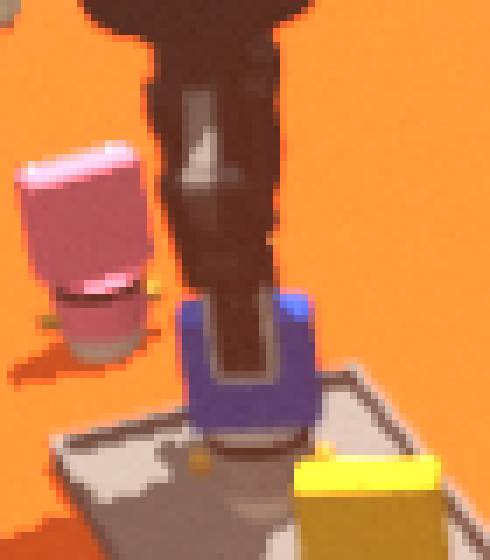

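Emit:
carry_out:
  plan:
    - [[0,-0.004,0,0],[0,-0.012,0,0],[0,-0.026,0,0],[0,-0.045,0,0],[0,-0.07,0,0],[0,-0.1,0,0],[0,-0.125,0,0],[0,-0.14,0,0]]

```text
t: 5.4
tool_pos: [0.4578, 0.2993, 0.1675]
orientation: [-0.544, 0.545, 0.452, -0.451]
force: [0.1, 0.2, -1.4]
width: 0.2
```

```bash
python3 zs.py side 190 100 110 120 5 side5; python3 go.py 0.517 -0.204 0.165 91.3
```

```text
t 5.45 pos [0.4584 0.2997 0.1689] toolx yaw 79.37 tooly [ 0.003  0.001 -1.   ] F [-0.2  0.5  0.1] T [ 0.03 -0.02 -0.02] w 0.195 q [ 0.58  0.23 -0.23  1.11 -0.    0.77]
shift [-0.4843  0.0038 -0.1505] turn about tool y (rad) -0.2082 deg world 11.93
```

View pics/side5_z.png

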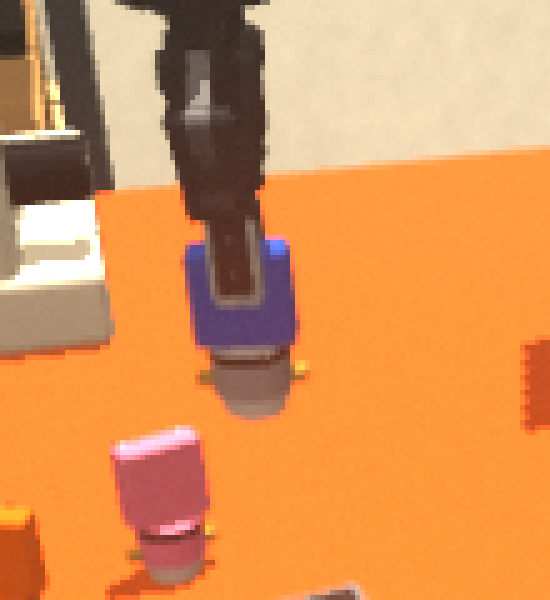

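Emit:
carry_out:
  plan:
    - [[-0.015,0,-0.005,-0.01],[-0.04,0,-0.013,-0.025],[-0.075,0,-0.024,-0.04],[-0.115,0,-0.036,-0.055],[-0.155,0,-0.048,-0.07],[-0.195,0,-0.061,-0.085],[-0.235,0,-0.073,-0.1],[-0.27,0,-0.084,-0.12]]

```text
t: 6.45
tool_pos: [0.4899, 0.0164, 0.1677]
orientation: [-0.516, 0.516, 0.484, -0.483]
force: [0.6, -0.6, -1.5]
width: 0.199
```

```bash
python3 go.py 0.517 -0.204 0.165 91.3
```

```text
t 6.45 pos [0.4899 0.0164 0.1677] toolx yaw 86.25 tooly [ 0.001 -0.    -1.   ] F [ 0.6 -0.6 -1.5] T [-0.05 -0.06 -0.03] w 0.199 q [ 0.03  0.12 -0.36  1.09 -0.    0.1 ]
shift [-0.2182  0.0027 -0.0415] turn about tool y (rad) -0.0881 deg world 5.05
```

Emit:
carry_out:
  plan:
    - [[-0.035,0,-0.007,-0.02],[-0.07,0,-0.014,-0.04],[-0.105,0,-0.021,-0.06],[-0.14,0,-0.027,-0.075],[-0.17,0,-0.033,-0.085],[-0.195,0,-0.037,-0.088],[-0.21,0.001,-0.04,-0.088],[-0.218,0.002,-0.0415,-0.088]]

```text
t: 7.45
tool_pos: [0.5163, -0.2045, 0.1649]
orientation: [-0.495, 0.494, 0.505, -0.505]
force: [-0.7, 0.5, -2.2]
width: 0.194
```

```bash
python3 go.py 0.517 -0.204 0.165 91.3;  python3 zs.py side 270 230 130 150 4 side6; python3 zs.py top 400 220 100 100 6 top6
```

```text
t 7.45 pos [ 0.5163 -0.2045  0.1649] toolx yaw 91.24 tooly [-0.001  0.001 -1.   ] F [-0.7  0.5 -2.2] T [-0.01  0.03 -0.04] w 0.194 q [-0.38  0.25 -0.21  1.11  0.   -0.4 ]
shift [ 0.0005 -0.0001 -0.0008] turn about tool y (rad) -0.001 deg world 0.06
```

View pics/side6_z.png

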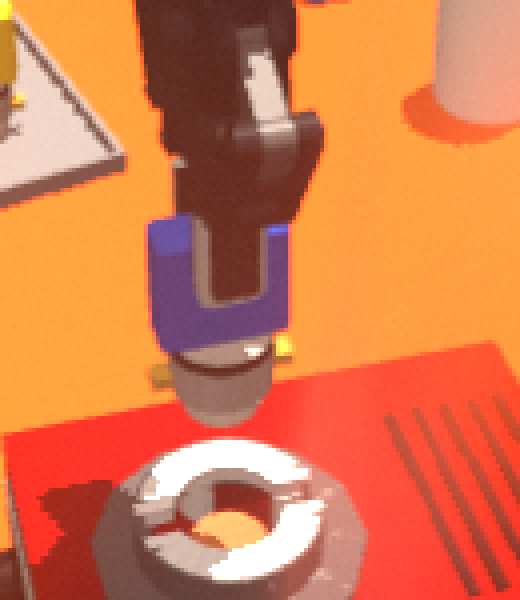

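View pics/top6_z.png

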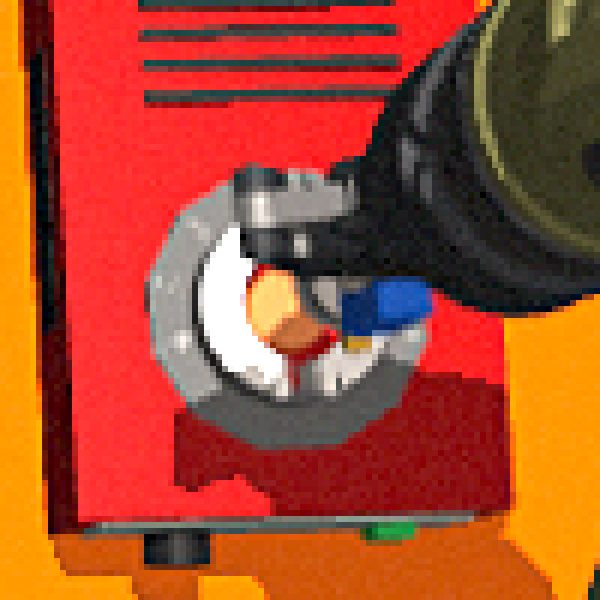

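Run:
```python
from h import *
s=load('pics/side6.npy');t=load('pics/top6.npy')
zl=.1649+.0356-.0395
a=onz(s,308,324.3,zl);b=onz(s,343.3,317.,zl);print('lugs',a,b,(a+b)/2,np.hypot(*(b-a)[:2]),np.degrees(np.arctan2(*(b-a)[1::-1])))
C=np.array([.5163,-.2045,0])
for n,c,o in(('side',s,(270,230,4)),('top',t,(400,220,6))):
  f=lambda p:np.round((proj(c,p)-[o[0],o[1]]+.5)*o[2])
  ex=np.array([np.cos(np.radians(1.2)),np.sin(np.radians(1.2)),0]); ey=np.array([-ex[1],ex[0],0]); G=C+[0,0,.2005]
  print(n,'lugtips',f(G-ex*.024-[0,0,.0395]),f(G+ex*.024-[0,0,.0395]))
  for sx in(-1,1):
    for sy in(-1,1):
      print(sx,sy,'top',f(G+sx*ex*.022+sy*ey*.009+[0,0,.02]),'bot',f(G+sx*ex*.022+sy*ey*.009-[0,0,.024]))
  print('nose centre',f(G-[0,0,.056]))
```

```text
lugs [ 0.4935916  -0.20393172  0.161     ] [ 0.5421011  -0.20306443  0.161     ] [ 0.51784635 -0.20349808  0.161     ] 0.04851725645947941 1.024269990945996
side lugtips [151. 382.] [291. 353.]
-1 -1 top [157. 255.] bot [162. 363.]
-1 1 top [143. 220.] bot [148. 327.]
1 -1 top [294. 228.] bot [294. 336.]
1 1 top [277. 195.] bot [277. 301.]
nose centre [222. 404.]
top lugtips [353. 347.] [338. 197.]
-1 -1 top [432. 313.] bot [393. 333.]
-1 1 top [372. 316.] bot [336. 336.]
1 -1 top [417. 166.] bot [379. 193.]
1 1 top [358. 169.] bot [323. 196.]
nose centre [333. 280.]
```

The side view has the lug tips at (308,324) and (343,317). That puts their midpoint within about 1 mm of the port, and the span comes out at 48.5 mm against the 48 mm given, at 1.0°. In the top view the handle corner near (472,272) also matches the prediction. I'll descend.

Emit:
carry_out:
  plan:
    - [[0,0.006,0,0],[0,0.014,0,0],[0,0.024,0,0],[0,0.034,0,0],[0,0.043,0,0],[0,0.049,0,0],[0,0.052,0,0],[0,0.052,0,0]]

```text
t: 8.55
tool_pos: [0.5165, -0.2041, 0.113]
orientation: [-0.495, 0.494, 0.505, -0.505]
force: [-1.3, 0.7, -1.5]
width: 0.199
```

```bash
python3 go.py 0.5163 -0.2045 0.1 91.3;  python3 zs.py side 270 270 130 140 4 side7;python3 zs.py top 415 238 65 65 8 top7
```

```text
t 8.55 pos [ 0.5165 -0.2041  0.113 ] toolx yaw 91.25 tooly [-0.  0. -1.] F [-1.3  0.7 -1.5] T [-0.04  0.03  0.02] w 0.199 q [-0.38  0.28 -0.29  1.    0.   -0.4 ]
shift [-0.0004  0.013   0.0002] turn about tool y (rad) -0.0008 deg world 0.05
```

View pics/side7_z.png

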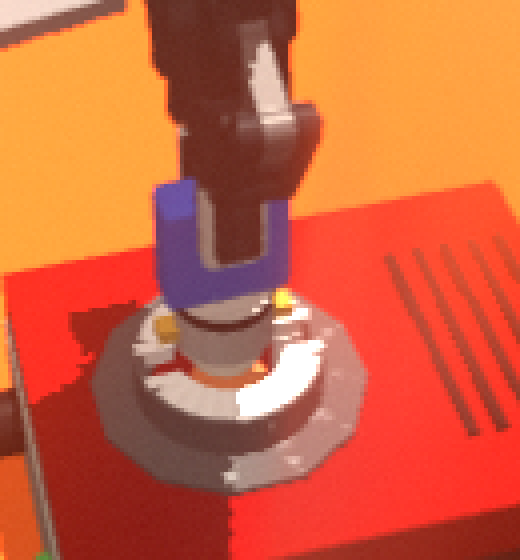

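View pics/top7_z.png

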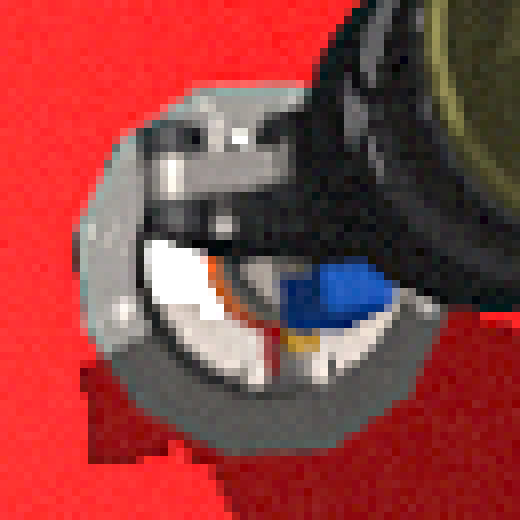

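Run:
```python
from h import *
s=load('pics/side7.npy');t=load('pics/top7.npy')
zl=.113+.0356-.0395
u=lambda x,y:(x/4+270-.125,y/4+270-.125)
a=onz(s,*u(154,331),zl);b=onz(s,*u(292,299),zl);print('lugs',a,b,(a+b)/2,np.hypot(*(b-a)[:2]),np.degrees(np.arctan2(*(b-a)[1::-1])))
# top: gold lug -x end visible; lug end centre px
for (x,y) in((305,343),(288,343),(320,343)): print(onz(t,x/8+415,y/8+238,zl+.0025))
for (x,y) in((284,328),(348,324),(395,300)): print('h',onz(t,x/8+415,y/8+238,zl+.0155+.044*(x>320)))
```

```text
lugs [ 0.49226284 -0.20345723  0.1091    ] [ 0.54207718 -0.2018894   0.1091    ] [ 0.51717001 -0.20267331  0.1091    ] 0.04983900870757166 1.802699367798924
[ 0.4917361  -0.20702826  0.1116    ]
[ 0.49187467 -0.20277429  0.1116    ]
[ 0.49161342 -0.21078463  0.1116    ]
h [ 0.49407343 -0.19885457  0.1246    ]
h [ 0.48926261 -0.20329883  0.1686    ]
h [ 0.49453018 -0.21486094  0.1686    ]
```

Measured in the top view, the front lug is about 1 mm to −y of the slot, and both views put the lugs about 0.7 mm to −x. I'll correct both and approach slowly.

Emit:
carry_out:
  plan:
    - [[0.0005,0,-0.0004,0],[0.001,0.001,-0.0007,0],[0.001,0.003,-0.0007,0],[0.001,0.005,-0.0007,0],[0.001,0.007,-0.0007,0],[0.001,0.009,-0.0007,0],[0.001,0.0105,-0.0007,0],[0.001,0.0105,-0.0007,0]]

```text
t: 9.65
tool_pos: [0.5174, -0.2032, 0.1028]
orientation: [-0.495, 0.494, 0.506, -0.505]
force: [-0.8, -0.7, -2.4]
width: 0.194
```

```bash
python3 go.py 0.517 -0.203 0.1 91.3;  python3 zs.py side 290 290 80 90 6 side8;python3 zs.py top 415 238 65 65 8 top8
```

```text
t 9.65 pos [ 0.5174 -0.2032  0.1028] toolx yaw 91.25 tooly [ 0.  0. -1.] F [-0.8 -0.7 -2.4] T [ 0.02 -0.01 -0.01] w 0.194 q [-0.37  0.29 -0.3   0.98  0.   -0.4 ]
shift [0.0002 0.0028 0.0003] turn about tool y (rad) -0.0008 deg world 0.05
```

View pics/side8_z.png

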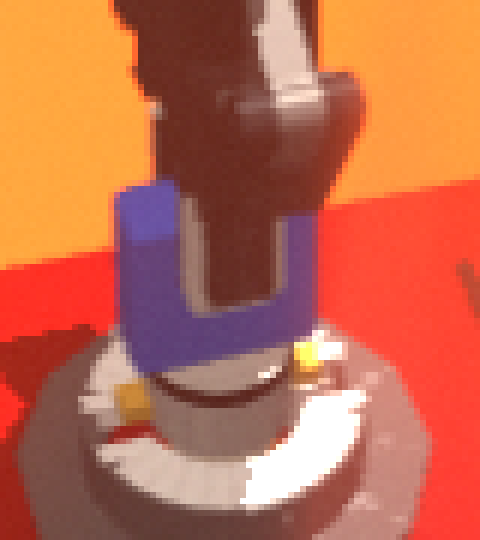

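View pics/top8_z.png

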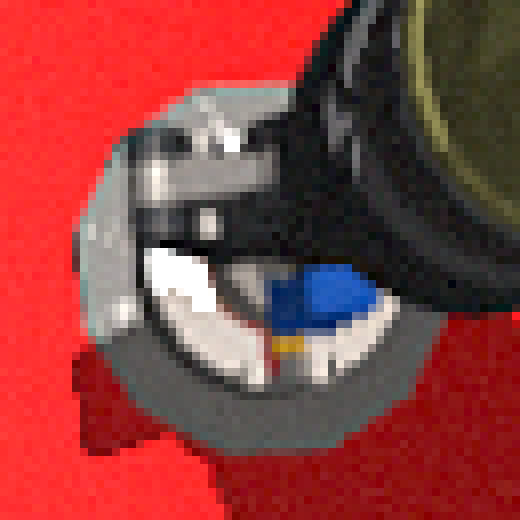

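The lug now spans columns 275–305 in the top crop, inside the slot at about 265–318. I'll lower slowly and watch the force.

Emit:
carry_out:
  plan:
    - [[0,0.0008,0,0],[0,0.0016,0,0],[0,0.0024,0,0],[0,0.0032,0,0],[0,0.004,0,0],[0,0.0045,0,0],[0,0.005,0,0],[0,0.005,0,0]]

```text
t: 10.75
tool_pos: [0.5175, -0.2032, 0.0979]
orientation: [-0.494, 0.495, 0.506, -0.505]
force: [-1.0, -0.7, -1.3]
width: 0.191
```

```bash
python3 go.py 0.5174 -0.2032 0.1 91.3;  python3 zs.py side 290 290 80 90 6 side9;python3 zs.py top 415 238 65 65 8 top9;python3 go.py 0.5174 -0.2032 0.1 91.3
```

```text
t 10.75 pos [ 0.5175 -0.2032  0.0979] toolx yaw 91.26 tooly [ 0.  0. -1.] F [-1.  -0.7 -1.3] T [ 0.   -0.03  0.03] w 0.191 q [-0.37  0.29 -0.31  0.97  0.   -0.4 ]
shift [ 0.     -0.0021  0.0001] turn about tool y (rad) -0.0008 deg world 0.04
t 10.85 pos [ 0.5175 -0.2032  0.098 ] toolx yaw 91.25 tooly [ 0.  0. -1.] F [-0.4 -0.1 -1.3] T [-0.   -0.07  0.05] w 0.197 q [-0.37  0.29 -0.31  0.97  0.   -0.4 ]
shift [ 0.     -0.002   0.0001] turn about tool y (rad) -0.0008 deg world 0.05
```

View pics/side9_z.png

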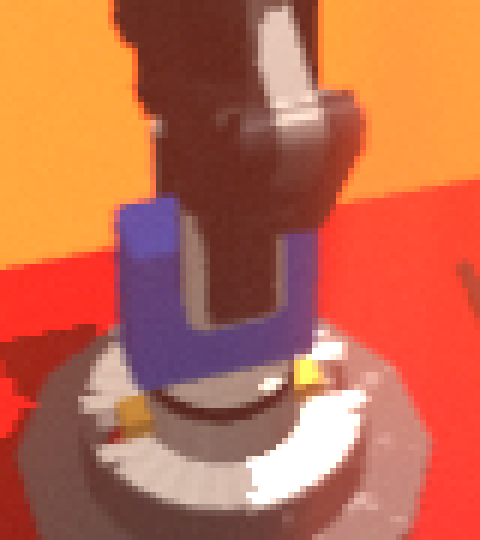

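View pics/top9_z.png

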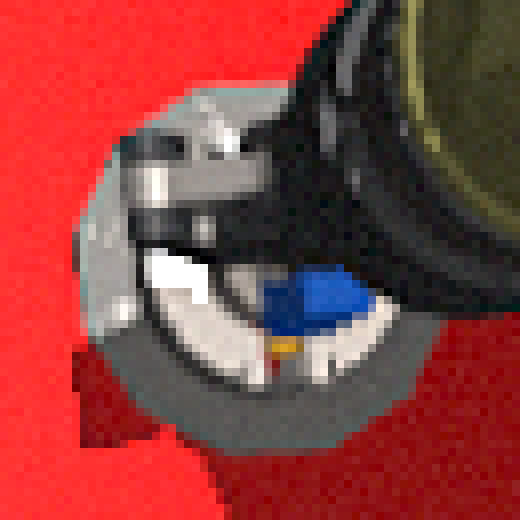

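No contact force yet, and the lug at (285,347) in the top crop is going down inside the slot. I'll continue.

Emit:
carry_out:
  plan:
    - [[0,0.0005,0,0],[0,0.001,0,0],[0,0.0015,0,0],[0,0.002,0,0],[0,0.0025,0,0],[0,0.003,0,0],[0,0.003,0,0],[0,0.003,0,0]]

```text
t: 11.85
tool_pos: [0.5176, -0.2033, 0.0951]
orientation: [-0.494, 0.495, 0.506, -0.505]
force: [0.2, 0.9, 2.2]
width: 0.196
```

```bash
python3 go.py 0.5174 -0.2032 0.1 91.3;  python3 zs.py side 290 290 80 90 6 side10;python3 go.py 0.5174 -0.2032 0.1 91.3
```

```text
t 11.85 pos [ 0.5176 -0.2033  0.0951] toolx yaw 91.25 tooly [ 0.001  0.    -1.   ] F [0.2 0.9 2.2] T [0.12 0.12 0.01] w 0.196 q [-0.37  0.29 -0.31  0.96  0.   -0.4 ]
shift [ 0.0001 -0.0049  0.0002] turn about tool y (rad) -0.0008 deg world 0.05
t 11.9 pos [ 0.5177 -0.2033  0.0951] toolx yaw 91.25 tooly [ 0.001  0.    -1.   ] F [-1.   0.5  2.7] T [ 0.03  0.12 -0.04] w 0.19 q [-0.37  0.29 -0.31  0.96  0.   -0.4 ]
shift [ 0.0001 -0.0049  0.0003] turn about tool y (rad) -0.0008 deg world 0.05
```

View pics/side10_z.png

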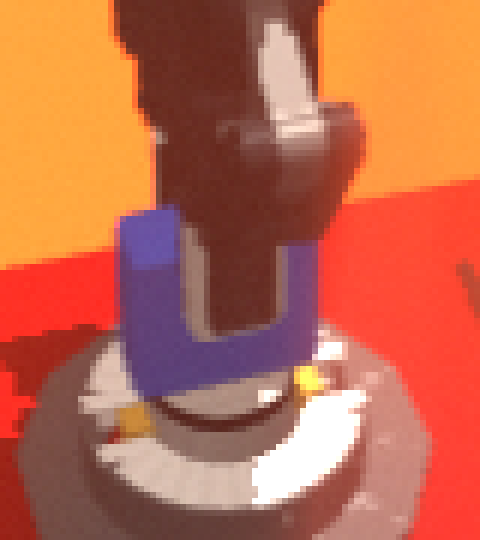

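Emit:
carry_out:
  plan:
    - [[0,0.0005,0,0],[0,0.001,0,0],[0,0.0015,0,0],[0,0.002,0,0],[0,0.0025,0,0],[0,0.003,0,0],[0,0.003,0,0],[0,0.003,0,0]]

```text
t: 12.9
tool_pos: [0.5177, -0.2033, 0.0921]
orientation: [-0.494, 0.495, 0.506, -0.505]
force: [-0.8, 0.5, 3.7]
width: 0.195
```

```bash
python3 go.py 0.5174 -0.2032 0.1 91.3;  python3 zs.py side 290 290 80 90 6 side11;python3 go.py 0.5174 -0.2032 0.1 91.3
```

```text
t 12.9 pos [ 0.5177 -0.2033  0.0921] toolx yaw 91.25 tooly [ 0.001  0.    -1.   ] F [-0.8  0.5  3.7] T [0.15 0.21 0.01] w 0.195 q [-0.37  0.3  -0.32  0.96  0.   -0.4 ]
shift [ 0.0001 -0.0079  0.0003] turn about tool y (rad) -0.0008 deg world 0.05
t 12.95 pos [ 0.5177 -0.2033  0.0921] toolx yaw 91.25 tooly [ 0.001  0.    -1.   ] F [-0.6  0.   4.7] T [0.21 0.26 0.  ] w 0.197 q [-0.37  0.3  -0.32  0.96  0.   -0.4 ]
shift [ 0.0001 -0.0079  0.0003] turn about tool y (rad) -0.0008 deg world 0.05
```

View pics/side11_z.png

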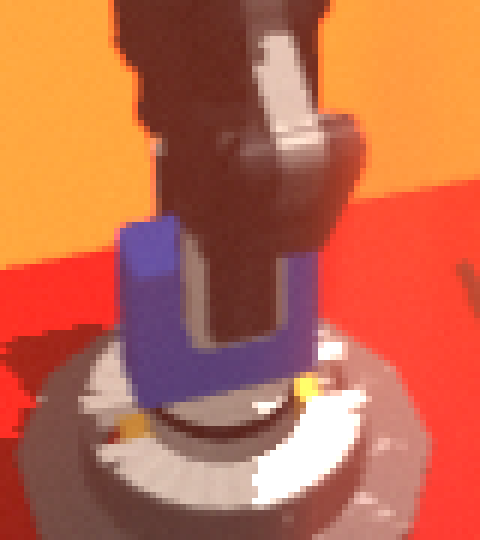

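The lug tops are sinking below the flange, and the force rises about 0.55 N/mm, so this is the spring. I'll push to about 27.5 mm height.

Emit:
carry_out:
  plan:
    - [[0,0.0009,0,0],[0,0.0018,0,0],[0,0.0027,0,0],[0,0.0036,0,0],[0,0.0045,0,0],[0,0.0054,0,0],[0,0.0062,0,0],[0,0.0062,0,0]]

```text
t: 13.95
tool_pos: [0.5177, -0.2033, 0.0862]
orientation: [-0.494, 0.495, 0.506, -0.505]
force: [-2.4, 1.0, 7.3]
width: 0.193
```

```bash
python3 go.py 0.5174 -0.2032 0.1 91.3;  python3 zs.py side 290 290 80 90 6 side12;python3 go.py 0.5174 -0.2032 0.1 91.3
```

```text
t 13.95 pos [ 0.5177 -0.2033  0.0862] toolx yaw 91.25 tooly [ 0.001 -0.    -1.   ] F [-2.4  1.   7.3] T [0.26 0.49 0.  ] w 0.193 q [-0.37  0.3  -0.33  0.94  0.   -0.4 ]
shift [ 0.0001 -0.0138  0.0003] turn about tool y (rad) -0.0008 deg world 0.05
t 14.0 pos [ 0.5178 -0.2033  0.0862] toolx yaw 91.25 tooly [ 0.001 -0.    -1.   ] F [-1.5  1.   7.2] T [ 0.23  0.49 -0.01] w 0.201 q [-0.37  0.3  -0.33  0.94  0.   -0.4 ]
shift [ 0.0001 -0.0138  0.0003] turn about tool y (rad) -0.0008 deg world 0.05
```

View pics/side12_z.png

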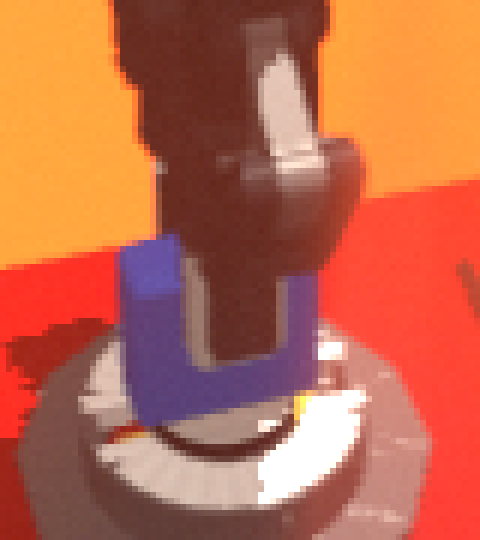

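The lugs are under the flange, at a height of about 28 mm by both force and position. A small side load of about −2 N in x shows up, so I'll ease it and start the clockwise twist.

Emit:
carry_out:
  plan:
    - [[0.0002,0.0005,0.0005,0],[0.0002,0.0007,0.0005,0.06],[0.0002,0.0007,0.0005,0.13],[0.0002,0.0007,0.0005,0.2],[0.0002,0.0007,0.0005,0.27],[0.0002,0.0007,0.0005,0.33],[0.0002,0.0007,0.0005,0.36],[0.0002,0.0007,0.0005,0.36]]

```text
t: 15.0
tool_pos: [0.5184, -0.2038, 0.0863]
orientation: [-0.576, 0.578, 0.409, -0.408]
force: [-0.7, -0.4, 7.4]
width: 0.194
```

```bash
python3 go.py 0.5173 -0.2032 0.0857 32.5;  python3 zs.py side 290 290 80 90 6 side13;python3 go.py 0.5173 -0.2032 0.0857 32.5
```

```text
t 15.0 pos [ 0.5184 -0.2038  0.0863] toolx yaw 70.61 tooly [ 0.003 -0.001 -1.   ] F [-0.7 -0.4  7.4] T [-0.11  0.02  0.01] w 0.194 q [-0.37  0.3  -0.33  0.94 -0.   -0.04]
shift [0.0002 0.0006 0.0012] turn about tool y (rad) 0.6651 deg world -38.11
t 15.05 pos [ 0.5184 -0.2038  0.0863] toolx yaw 70.62 tooly [ 0.003 -0.001 -1.   ] F [-0.2 -0.1  7.5] T [-0.12  0.07 -0.01] w 0.196 q [-0.37  0.3  -0.33  0.94 -0.   -0.04]
shift [0.0002 0.0006 0.0012] turn about tool y (rad) 0.6653 deg world -38.12
```

View pics/side13_z.png

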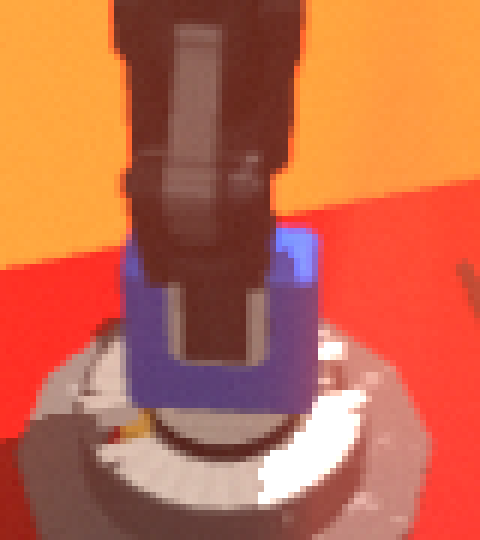

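The cartridge turns freely with the gripper, with side loads under 1 N. I'll continue towards 58.5° total and stay short of the stop.

Emit:
carry_out:
  plan:
    - [[0,0.0005,0.0003,0.08],[0,0.0005,0.0003,0.17],[0,0.0005,0.0003,0.26],[0,0.0005,0.0003,0.35],[0,0.0005,0.0003,0.44],[0,0.0005,0.0003,0.51],[0,0.0005,0.0003,0.55],[0,0.0005,0.0003,0.55]]

```text
t: 16.05
tool_pos: [0.5191, -0.2046, 0.0866]
orientation: [-0.665, 0.668, 0.238, -0.235]
force: [0.1, -0.4, 7.8]
width: 0.2
```

```bash
python3 go.py 0.5173 -0.2032 0.0857 32.5;  python3 zs.py side 290 290 80 90 6 side14;python3 go.py 0.5173 -0.2032 0.0857 32.5
```

```text
t 16.05 pos [ 0.5191 -0.2046  0.0866] toolx yaw 39.08 tooly [ 0.005 -0.003 -1.   ] F [ 0.1 -0.4  7.8] T [-0.23  0.14  0.03] w 0.2 q [-0.37  0.3  -0.33  0.94 -0.    0.51]
shift [-0.0005  0.0009  0.0022] turn about tool y (rad) 0.1148 deg world -6.58
t 16.1 pos [ 0.5191 -0.2046  0.0866] toolx yaw 39.09 tooly [ 0.005 -0.003 -1.   ] F [-0.1 -0.6  7.1] T [-0.19  0.08  0.02] w 0.196 q [-0.37  0.3  -0.33  0.94 -0.    0.51]
shift [-0.0005  0.0009  0.0022] turn about tool y (rad) 0.1151 deg world -6.59
```

View pics/side14_z.png

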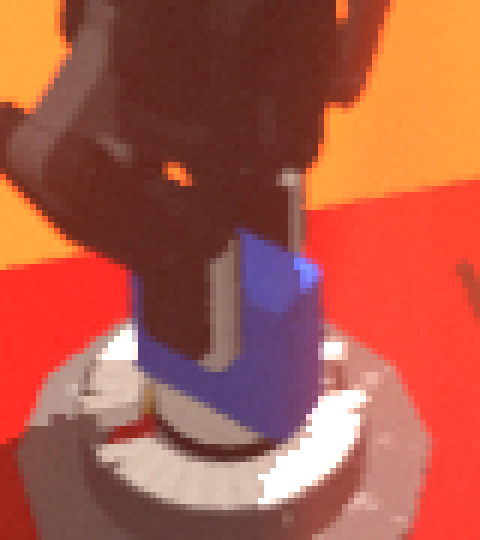

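Emit:
carry_out:
  plan:
    - [[0,0.0005,0.0003,0.02],[0,0.0008,0.0006,0.04],[-0.0001,0.001,0.0009,0.06],[-0.0002,0.001,0.0011,0.08],[-0.0002,0.001,0.0011,0.095],[-0.0002,0.001,0.0011,0.105],[-0.0002,0.001,0.0011,0.105],[-0.0002,0.001,0.0011,0.105]]

```text
t: 17.1
tool_pos: [0.5193, -0.2047, 0.0864]
orientation: [-0.676, 0.68, 0.203, -0.199]
force: [-0.6, -0.5, 7.1]
width: 0.196
```

```bash
python3 go.py 0.5173 -0.2032 0.0857 32.5;  python3 zs.py side 290 290 80 90 6 side15;python3 zs.py top 415 238 65 65 8 top15;python3 go.py 0.5173 -0.2032 0.0857 32.5
```

```text
t 17.1 pos [ 0.5193 -0.2047  0.0864] toolx yaw 33.07 tooly [ 0.007 -0.005 -1.   ] F [-0.6 -0.5  7.1] T [-0.21  0.14  0.05] w 0.196 q [-0.37  0.3  -0.33  0.93 -0.    0.62]
shift [-0.0008  0.0007  0.0024] turn about tool y (rad) 0.0099 deg world -0.57
t 17.2 pos [ 0.5192 -0.2047  0.0864] toolx yaw 33.07 tooly [ 0.007 -0.005 -1.   ] F [-0.9 -1.2  6.7] T [-0.26  0.14  0.05] w 0.197 q [-0.37  0.3  -0.33  0.93 -0.    0.62]
shift [-0.0008  0.0007  0.0023] turn about tool y (rad) 0.0099 deg world -0.57
```

View pics/side15_z.png

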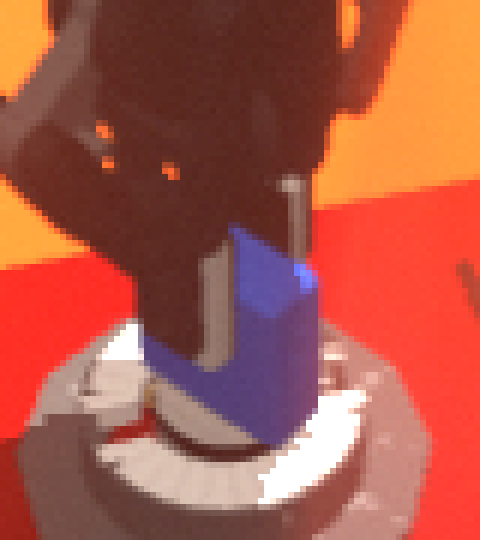

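View pics/top15_z.png

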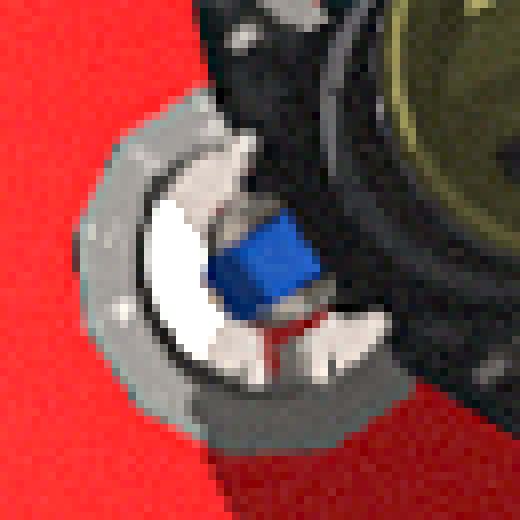

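No stop torque (Tz 0.05), and the turn is 58° from the slots. I'll let the spring lift it gently before opening.

Emit:
carry_out:
  plan:
    - [[0,-0.0008,0,0],[0,-0.0016,0,0],[0,-0.0024,0,0],[0,-0.0032,0,0],[0,-0.004,0,0],[0,-0.0045,0,0],[0,-0.0045,0,0],[0,-0.0045,0,0]]

```text
t: 18.2
tool_pos: [0.5193, -0.2048, 0.0909]
orientation: [-0.675, 0.68, 0.203, -0.199]
force: [-0.7, -1.3, 4.5]
width: 0.197
```

```bash
python3 go.py 0.5173 -0.2032 0.0857 32.5;  python3 zs.py side 290 290 80 90 6 side16;python3 go.py 0.5173 -0.2032 0.0857 32.5
```

```text
t 18.2 pos [ 0.5193 -0.2048  0.0909] toolx yaw 33.07 tooly [ 0.007 -0.005 -1.   ] F [-0.7 -1.3  4.5] T [0.1  0.26 0.04] w 0.197 q [-0.37  0.29 -0.32  0.94 -0.    0.62]
shift [-0.0008  0.0052  0.0025] turn about tool y (rad) 0.01 deg world -0.57
t 18.25 pos [ 0.5193 -0.2048  0.0909] toolx yaw 33.07 tooly [ 0.007 -0.005 -1.   ] F [ 0.1 -0.4  5.4] T [ 0.03  0.21 -0.03] w 0.196 q [-0.37  0.29 -0.32  0.94 -0.    0.62]
shift [-0.0008  0.0052  0.0025] turn about tool y (rad) 0.0099 deg world -0.57
```

View pics/side16_z.png

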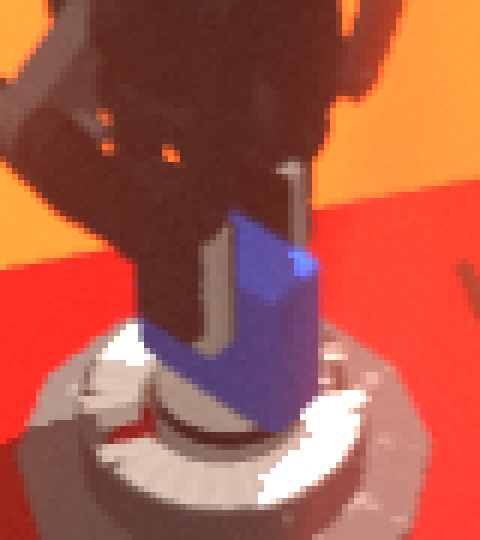

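The height is about 32.5 mm, above 30, so the lugs are in the notches. Now I'll release.

Emit:
carry_out:
  plan:
    - [[0,0,0,0],[0,0,0,0],[0,0,0,0],[0,0,0,0],[0,0,0,0],[0,0,0,0],[0,0,0,0],[0,0,0,0]]
  jaw: 60

```text
t: 19.25
tool_pos: [0.5193, -0.2048, 0.0909]
orientation: [-0.675, 0.68, 0.203, -0.199]
force: [0.5, -0.0, 0.1]
width: 0.76
```

Emit:
carry_out:
  plan:
    - [[0,-0.004,0,0],[0,-0.012,0,0],[0,-0.025,0,0],[0,-0.045,0,0],[0,-0.07,0,0],[0,-0.1,0,0],[0,-0.13,0,0],[0,-0.15,0,0]]

```text
t: 20.25
tool_pos: [0.5189, -0.2043, 0.2437]
orientation: [-0.675, 0.681, 0.204, -0.199]
force: [-0.5, 0.4, 0.5]
width: 0.765
```

```bash
python3 go.py 0.5173 -0.1 0.2 32.5;  python3 zs.py side 290 280 80 100 6 side17;python3 zs.py top 415 238 65 65 8 top17
```

```text
t 20.25 pos [ 0.5189 -0.2043  0.2437] toolx yaw 33.07 tooly [ 0.01  -0.006 -1.   ] F [-0.5  0.4  0.5] T [ 0.03  0.03 -0.01] w 0.765 q [-0.37  0.21 -0.08  1.27 -0.    0.62]
shift [0.0553 0.0431 0.0887] turn about tool y (rad) 0.01 deg world -0.57
```

View pics/side17_z.png

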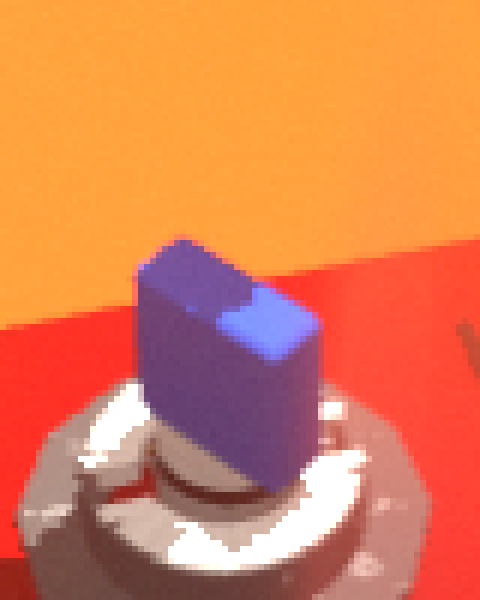

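View pics/top17_z.png

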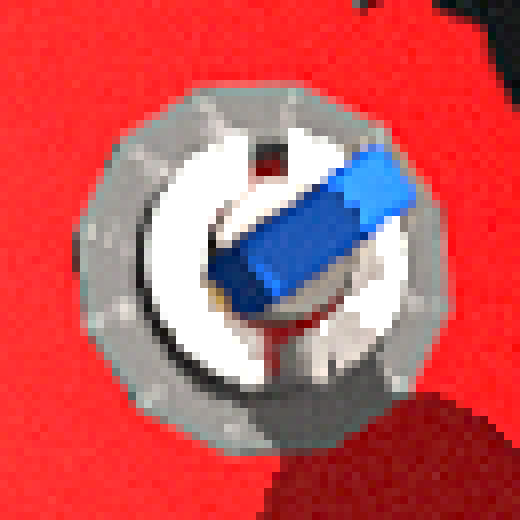

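Run:
```python
from h import *
s=load('pics/side17.npy');t=load('pics/top17.npy')
for z in(.141,.144,.147,.150):
  S=[onz(s,x/6+290-.1,y/6+280-.1,z)[:2] for x,y in((183,239),(137,271),(272,362),(322,320))]
  S=np.array(S); e=S[2]-S[1]; e2=S[3]-S[0]; w=S[3]-S[2]; w2=S[0]-S[1]
  print(z,'ctr',S.mean(0).round(4),'len',np.linalg.norm(e).round(4),np.linalg.norm(e2).round(4),'wid',np.linalg.norm(w).round(4),np.linalg.norm(w2).round(4),'ang',np.degrees(np.arctan2(e[1],e[0])).round(1),np.degrees(np.arctan2(e2[1],e2[0])).round(1))
  T=np.array([onz(t,x/8+415-.06,y/8+238-.06,z)[:2] for x,y in((248,264),(378,145),(416,197),(272,308))]); e=T[1]-T[0]; f=T[2]-T[3]
  print('  top ctr',T.mean(0).round(4),np.linalg.norm(e).round(4),np.linalg.norm(f).round(4),'wid',np.linalg.norm(T[3]-T[0]).round(4),np.linalg.norm(T[2]-T[1]).round(4),'ang',np.degrees(np.arctan2(e[1],e[0])).round(1),np.degrees(np.arctan2(f[1],f[0])).round(1))
# expected pixels if locked, side & top
for h in (.030,.033):
  for c,o,n in((s,(290,280,6),'side'),(t,(415,238,8),'top')):
    P=np.array([.5172,-.2038,.094+h]) if 0 else (np.array([.5179,-.2026,.094+h]) if n=='side' else np.array([.5164,-.205,.094+h]))
    a=np.radians(-57); ex=np.array([np.cos(a),np.sin(a),0]);ey=np.array([-ex[1],ex[0],0])
    print(h,n,[((proj(c,P+i*ex*.022+j*ey*.009+[0,0,k])-o[:2]+.5)*o[2]).round().tolist() for i,j,k in((-1,-1,.02),(1,-1,.02),(1,-1,-.024),(-1,-1,-.024))])
```

```text
0.141 ctr [ 0.5213 -0.1996] len 0.0422 0.0413 wid 0.0172 0.0148 ang -59.1 -55.9
  top ctr [ 0.516  -0.2074] 0.044 0.0453 wid 0.012 0.0155 ang -50.5 -55.2
0.144 ctr [ 0.5205 -0.2027] len 0.0419 0.041 wid 0.0171 0.0147 ang -59.1 -55.9
  top ctr [ 0.5156 -0.2066] 0.0438 0.0451 wid 0.0119 0.0154 ang -50.5 -55.2
0.147 ctr [ 0.5197 -0.2058] len 0.0416 0.0407 wid 0.0169 0.0146 ang -59.1 -55.9
  top ctr [ 0.5151 -0.2058] 0.0437 0.045 wid 0.0119 0.0154 ang -50.5 -55.2
0.15 ctr [ 0.5189 -0.2089] len 0.0413 0.0405 wid 0.0168 0.0145 ang -59.1 -55.9
  top ctr [ 0.5147 -0.2051] 0.0436 0.0448 wid 0.0118 0.0153 ang -50.5 -55.2
0.03 side [[119.0, 277.0], [266.0, 370.0], [267.0, 512.0], [126.0, 417.0]]
0.03 top [[276.0, 311.0], [419.0, 207.0], [373.0, 235.0], [235.0, 334.0]]
0.033 side [[119.0, 268.0], [266.0, 360.0], [267.0, 503.0], [126.0, 408.0]]
0.033 top [[278.0, 309.0], [423.0, 205.0], [376.0, 233.0], [238.0, 333.0]]
```

```bash
python3 zs.py side 0 0 640 480 1 side18; python3 zs.py top 415 238 65 65 8 top18
python3 - <<'E'
from h import *
a=load('pics/side0.npy')['image'].astype(int);b=load('pics/side18.npy')['image'].astype(int)
for n,(x0,y0,x1,y1) in dict(yellow=(248,228,280,268),pink=(210,183,236,216),orange=(176,198,203,232),teal=(176,224,205,262),driver=(185,270,230,345)).items():
    print(n,abs(a-b)[y0:y1,x0:x1].max(2).mean().round(1))
c=load('pics/side17.npy')['image'].astype(int); print('lamp still',abs(c-b)[310:370,305:350].mean())
E
```

```text
yellow 17.0
pink 15.8
orange 16.1
teal 16.2
driver 12.5
lamp still 1.218641975308642
```

View pics/side18_z.png

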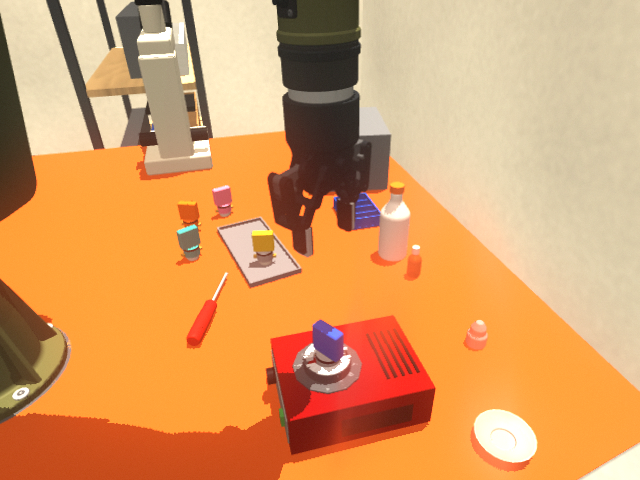

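The blue cartridge stands upright in the port at (327,342). The yellow one is still at (263,243), the other items look unmoved, and the gripper is clear. I'll hand in.

```bash
python3 -c "
from rig import env
print(env.hand_in())"
```

```text
the job is handed in; nothing more can be done
None
```

The blue cartridge is in the bayonet port, and my last checks show it locked and upright. I handed the job in after about 20 s of robot time.

**What I did:**
- I gripped it across the handle and carried it over the yellow cartridge to the port.
- I lined the lugs up with the slots from the camera views (slots about 1.3° from the x axis). The lugs went in without touching the flange.
- I pushed it in against the spring to about 28 mm height. The force rose at about 0.55 N/mm, as the spring should.
- I twisted it 58° clockwise with almost no twisting load (about 0.05 N m), so it never met the stop.
- I let the spring lift it to about 32.5 mm, then opened the gripper and backed straight up.

**Last checks:**
- **Seating:** the handle sits at about −57°, at a height consistent with 33 mm. It did not move between two pictures after release.
- **Surroundings:** the yellow cartridge and the other items look unmoved by eye. The before-and-after picture differences for them (12–17 grey levels, similar for all) were not clean enough to prove it.

**What disagreed:**
- **Finger height:** in the side view the fingertips looked about 25–30 mm higher than the reported TCP. I set the grasp height by picture and referred later heights to the cartridge standing in the tray; the spring forces agreed within about 1 mm.
- **Tool tilt:** the tool tilted about 0.5° and drifted about 2 mm during the twist, with side forces of at most about 1.5 N.
- **Final position:** the two views of the seated handle differ by up to about 5 mm in x at the nominal height. They do not confirm the last millimetres on their own.

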